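Open the slide gate of the square parts hopper

TASK

The wooden ball left in the square, four-sided hopper is wanted out. Take the upright knob of that hopper's slide gate, draw the gate straight out until it hits its end stop so that the ball drops out of the chute below, and let go, leaving the gate open. Leave the gate of the round hopper shut.

Things in the scene. Friction and masses are not known exactly. Their poses are not given: they have to be found in the camera images.
- gate (a joint): Draw of the square hopper's slide gate, m: 0 shut, 0.070 out against its stop; resists with 4 N, stays where left. Square hopper: bolted-down bare metal funnel with four flat sloping sides, 162 mm square rim, top 189 mm above the table, over a 60 mm square chute on a steel stand with a plywood tray below. Shut, the chute's axis is 150 mm from the knob along its +x, the rim's near edge 69 mm.
- gate_grip (a point): On the axis of the square hopper's gate knob: upright wooden cylinder, 24 mm diameter, 50 mm tall, on the outer end of the flat steel gate plate. Point is 15 mm below knob top, 35 mm above plate, 115 mm above table; it moves with the gate. z up; gate draws out level along this -x, roughly towards the robot. Two stop lugs 13-25 mm along +x (gate shut), 31-51 mm to each side, tops 24 mm lower.
- round_gate_grip (a point): The same point and axes on the knob of the other hopper's gate, which must stay shut. That hopper has the same stand, gate and knob, but a round conical funnel, 156 mm across its rim, rim top 185 mm above the table. Either hopper may be on the left or on the right.
- ball_center (a point): Centre of the plain wooden ball, 32 mm diameter, lying loose in the square hopper's chute on the shut gate, about 96 mm above the table. Once the gate is drawn it falls into the tray below, where its centre is about 20 mm above the table.

How it is judged:
By the outcome, as a careful person would: the job done as asked, in the order asked, and still so for the second after the job is handed in, with the robot touching nothing.
It also fails if it takes over 29 s, if anything falls off the work surface, if the arm or the gripper's body presses on something with over 40 N, if the wrist force passes 120 N, or if a joint passes its speed limit or range.

ROBOT

A 6-joint arm with a two-finger parallel gripper is mounted at the origin on the work surface. World frame = base frame: x ahead of the robot, y to its left, z up, the work surface at z = 0. Lengths are in mm, angles in rad, forces in N, time in s.
With the tool pointing down it reaches from about 275 to 1000 mm from the base axis. Payload 8.4 kg.
Tool frame: the origin (TCP) lies at the very end of the fingers, on their centre line; the grasp point (between the pads) lies 19 mm behind it; x points along the fingers, y is the direction in which the jaws open and shut, and the axes are right-handed (so a half turn about x gives the same grasp; the last joint's range is limited). The gripper opens to 85 mm and grips with 20 to 120 N. Pads are 22 mm wide; open, the fingers measure 114 mm over their backs; the gripper's body (76 mm by 85 mm) begins 54 mm behind the grasp point. The pads swing forward as they close: fully open they stand 13 mm farther back than shut.
Start: joints at [1.149, 0.353, 1.633, -0, 1.155, -0.002], TCP at [254.735, 570.735, 231.281] pointing down, gripper open.
Joint ranges: [-2.63, 2.63], [-0.92, 2.1], [0.06, 2.66], [-1.3, 4.44], [0, 2.69], [-3.02, 3.02]. Speed limits (rad/s): [2.22, 2.22, 2.79, 3.14, 3.14, 3.14].

INTERFACE

Orientations are given as [roll, pitch, yaw] about the fixed x, y, z axes, in that order (R = Rz(yaw) Ry(pitch) Rx(roll)).
In Python, from rig import r, grab_frame, camera_params, sign_off gives the robot as it stands.
- The arm moves only by the tool drive_tool, never from a script. Its argument "rows" is one flat list of numbers, 7 for each row, row after row: the shift along the tool's x, y, z in mm, then the turn, a rotation vector about the tool's x, y, z in degrees, then the opening in per cent of the stroke, from 0 (shut) to 100 (fully open). In form: [x, y, z, rx, ry, rz, fingers, x, y, z, rx, ry, rz, fingers, ...]. A call has 1 to 10 rows; each row is the pose to reach, as a shift and turn from the pose measured when the call began, along the tool's axes at that moment; what a row does not reach only later rows make up. A row lasts 1/8 s, in which the tool goes at most 62.5 mm and 10.7 degrees, less where a joint would pass 70% of its speed; a pose out of reach is approached as far as the arm can. A call with a gripper value outside its range is refused whole. The fingers move at their own pace and stop on an object; "newtons" is the grip in N (left out, the last holds). Time passes only in rows, so rows that repeat a pose let the fingers close. It gives the time, the measured TCP pose, the force and the opening at its end, in the units of the state.
- r.sense(): the state, without advancing time (a new reading comes with each control period).
- grab_frame(name): name is "side" or "top"; returns the picture (384x512x3 uint8, red, green, blue); there is no depth.
- camera_params(name): a dict with "vertical_fov" (degrees; the focal length in pixels is half the picture's height over the tangent of half this angle, whatever the lens; pixels are square), "cx", "cy" (the principal point, pixels), "pose" (4x4, takes a point from camera to world coordinates). Camera axes: x right, y down, z forward; pixel columns grow to the right and rows downward; lengths in mm; the calibration is good to about 2 mm. A picture is of the moment at which its call begins. camera_params takes no time and is no camera call.
- sign_off(): hands the job in, once; it reports no verdict.
The state is a dict: "clock": time; "qpos": joint angles; "qvel": joint speeds; "joint_efforts": joint torques, N m; "eef_pos": TCP position; "tcp_rot": TCP orientation; "contact_force": force on the tool from outside, world axes, zero at the start; "wrist_torque": the same for the moment, N m; "opening": opening from 0.0 (shut) to 1.0 (fully open).
Only numpy, scipy, OpenCV 4.12 (cv2) and the standard library are available. Lean on these libraries where they do the work, as an engineer would, in place of code of your own. Each camera call takes 0.05 s, during which the arm holds its last target.

## Working session

There is one attempt and no reset: what is moved stays moved. The work goes in short steps, Python scripts to look and compute and a tool call to move; the robot and the scene stay as the last step left them, time stands still between calls to the robot, and variables do not carry over. Pictures are saved under pics/ and viewed, and the job is handed in when it is done.

Besides the shell and the picture viewer there is one more tool, called by a JSON object that holds its "fn" and its "kwargs". drive_tool: Moves the arm, as the interface text tells. Its arguments: {"type":"object","properties":{"rows":{"type":"array","items":{"type":"number"}},"newtons":{"type":"number"}},"required":["rows"]}

```bash
mkdir -p pics
python3 - <<'E'
from rig import r,grab_frame,camera_params
import cv2
for n in("side","top"):
    cv2.imwrite(f"pics/{n}0.png",cv2.cvtColor(grab_frame(n),cv2.COLOR_RGB2BGR)); print(camera_params(n))
print(r.sense())
E
```

```text
{'vertical_fov': 49.775839094716034, 'cx': 256.4745367853981, 'cy': 189.74593852642516, 'pose': array([[-8.37740649e-01, -4.35130849e-01,  3.29926884e-01,
         2.81059975e+02],
       [-5.45936318e-01,  6.54102972e-01, -5.23548316e-01,
         4.86318404e+02],
       [ 1.20058679e-02, -6.18716774e-01, -7.85522382e-01,
         8.67667596e+02],
       [ 0.00000000e+00,  0.00000000e+00,  0.00000000e+00,
         1.00000000e+00]])}
{'vertical_fov': 45.8051927940132, 'cx': 251.35525001855953, 'cy': 187.13932774801106, 'pose': array([[-6.34577969e-03, -9.94458988e-01,  1.04933558e-01,
         5.29730047e+02],
       [-9.99974257e-01,  5.95927854e-03, -3.99641671e-03,
        -2.67060829e+01],
       [ 3.34894422e-03, -1.04956217e-01, -9.94471205e-01,
         9.80026674e+02],
       [ 0.00000000e+00,  0.00000000e+00,  0.00000000e+00,
         1.00000000e+00]])}
{'clock': 0.1, 'qpos': array([ 1.14861786e+00,  3.53544202e-01,  1.63404611e+00, -1.62467957e-05,
        1.15522888e+00, -2.40769712e-03]), 'qvel': array([ 0.00028682, -0.00087189, -0.00113776, -0.00017628,  0.00047238,
        0.00059737]), 'joint_efforts': array([ 4.73302907e-05, -6.06359982e+01, -3.42820430e+01, -9.21755856e-06,
        3.99818702e-03,  6.76840642e-06]), 'eef_pos': array([254.55353261, 570.34542905, 230.66427243]), 'tcp_rot': array([-1.56109256,  1.5695697 , -1.98085676]), 'contact_force': array([-0.05781619,  0.5273995 ,  0.39129449]), 'wrist_torque': array([-0.00468191,  0.01405175, -0.00169978]), 'opening': 1.0004919386234263}
```

View pics/side0.png

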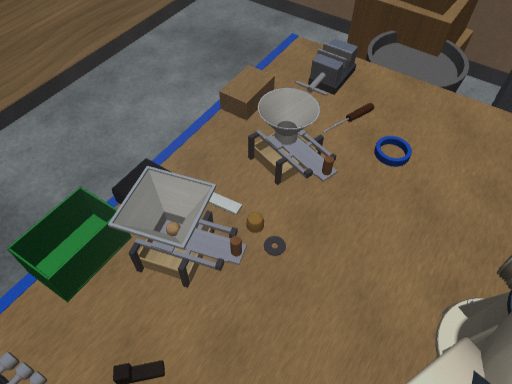

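View pics/top0.png

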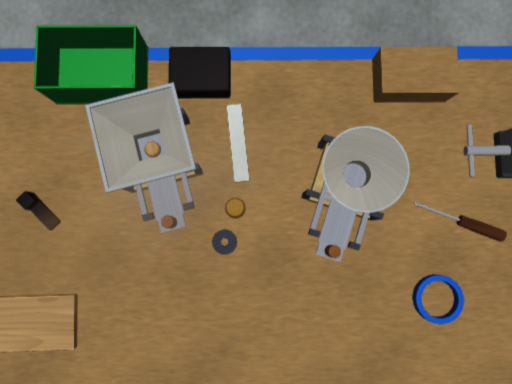

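The square hopper, with the ball in it at about (152,149) in the top view, is on the left. Its knob is near (168,222) in top and (236,245) in side. I'll enlarge both.

Run:
```python
import cv2
a=cv2.imread("pics/top0.png")[80:240,80:205]; b=cv2.imread("pics/side0.png")[195:295,125:255]
cv2.imwrite("pics/t1.png",cv2.resize(a,None,fx=3.75,fy=3.75,interpolation=2)[:600]);cv2.imwrite("pics/s1.png",cv2.resize(b,None,fx=6,fy=6,interpolation=2))
```

```text
(no output)
```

View pics/t1.png

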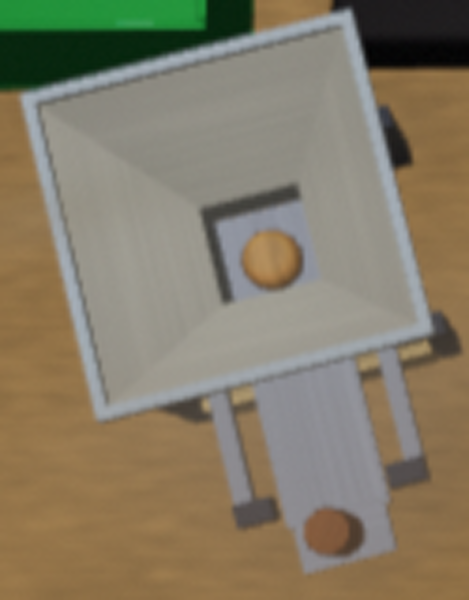

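View pics/s1.png

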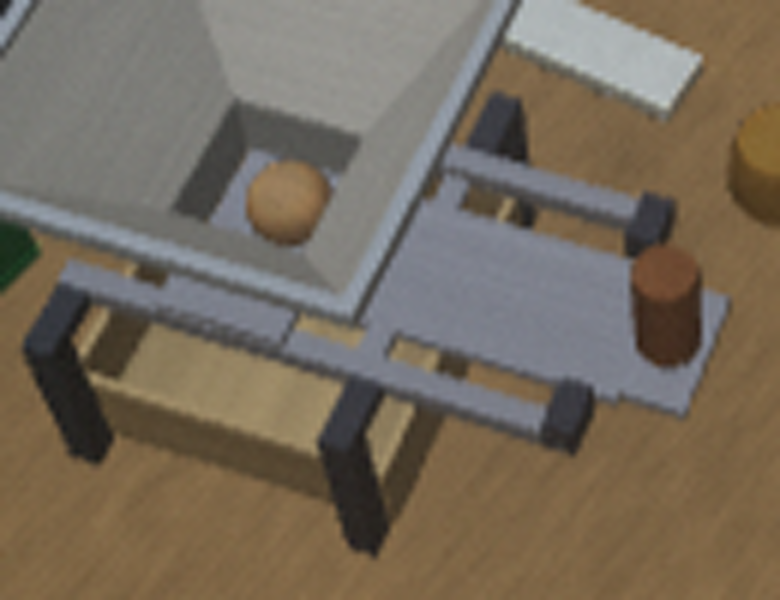

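```bash
cat > h.py <<'E'
import numpy as np
from rig import camera_params
def ray(n,u,v):
    c=camera_params(n);f=192/np.tan(np.radians(c["vertical_fov"]/2));T=c["pose"]
    return T[:3,3],T[:3,:3]@np.array([(u-c["cx"])/f,(v-c["cy"])/f,1])
def atz(n,u,v,z):
    o,d=ray(n,u,v);return o+d*(z-o[2])/d[2]
def tri(a,b):
    (o,d),(p,e)=ray("top",*a),ray("side",*b)
    s=np.linalg.lstsq(np.c_[d,-e],p-o,rcond=None)[0];x,y=o+d*s[0],p+e*s[1];return (x+y)/2,np.linalg.norm(x-y)
E
python3 - <<'E'
from h import *
np.set_printoptions(precision=1,suppress=True)
t=lambda x,y:(x/3.75+80-.37,y/3.75+80-.37); s=lambda x,y:(x/6+125-.42,y/6+195-.42)
print(atz("top",*t(327,531),130),atz("side",*s(666,270),130),tri(t(327,531),s(666,270)))
P=[atz("top",*t(*p),189) for p in[(22,93),(352,10),(435,332),(100,420)]]
c=sum(P)/4;print(P,c)
for i in range(4):
    d=P[(i+1)%4]-P[i];print(np.linalg.norm(d),np.degrees(np.arctan2(d[1],d[0])))
k=atz("top",*t(327,531),130);d=c-k;print("axis",d,np.linalg.norm(d[:2]),np.degrees(np.arctan2(d[1],d[0])))
e=[atz("top",*t(*p),80) for p in[(305,573),(394,548)]];d=e[1]-e[0];print(e,np.degrees(np.arctan2(d[1],d[0])))
from rig import r
from scipy.spatial.transform import Rotation as R
S=r.sense();print(R.from_euler('xyz',S['tcp_rot']).as_matrix(),S['eef_pos'])
E
```

```text
[556.4 127.9 130. ] [555.2 128.7 130. ] (array([556.2, 128. , 128.3]), np.float64(0.7459168119620279))
[array([763.2, 264.8, 189. ]), array([803. , 108.5, 189. ]), array([647.3,  67.8, 189. ]), array([606.8, 223.5, 189. ])] [705.1 166.2 189. ]
161.27276784519424 -75.69581909124797
160.9511878105975 -165.36055494650222
160.86440723504654 104.5764588170806
161.71853199298374 14.783180851667224
axis [148.7  38.2  59. ] 153.49334233340258 14.428183949942593
[array([536.1, 148.3,  80. ]), array([548.9, 101.7,  80. ])] -74.64890359243977
[[-0.   0.4  0.9]
 [-0.   0.9 -0.4]
 [-1.  -0.   0. ]] [254.6 570.3 230.7]
```

```bash
cat >> h.py <<'E'
from rig import r
from scipy.spatial.transform import Rotation as R
def plan(p,yaw=14.7):
    S=r.sense();A=R.from_euler('xyz',S['tcp_rot'])
    a=np.radians(yaw);x=np.array([0,0,-1.]);y=np.array([-np.sin(a),np.cos(a),0]);M=R.from_matrix(np.c_[x,y,np.cross(x,y)])
    print("shift",np.round(A.inv().apply(np.array(p)-S['eef_pos']),1),"rv",np.round((A.inv()*M).as_rotvec(degrees=True),2),"pull dir tool",np.round(A.inv().apply([-np.cos(a),-np.sin(a),0]),4),S['clock'],S['eef_pos'],S['contact_force'],S['opening'])
E
python3 -c "
from h import *
plan([556,128,190])"
```

```text
shift [  41.  -281.   455.6] rv [-3.875e+01 -2.000e-02  7.000e-02] pull dir tool [ 0.0008 -0.6259 -0.7799] 0.1 [254.55353261 570.34542905 230.66427243] [-0.05781619  0.5273995   0.39129449] 1.0004919386234263
```

{"fn": "drive_tool", "kwargs": {"rows": [0,-28,46,-4,0,0,100,0,-56,91,-8,0,0,90,0,-84,137,-12,0,0,80,0,-112,182,-16,0,0,75,0,-141,228,-20,0,0,75,0,-169,273,-24,0,0,75,0,-197,319,-28,0,0,75,0,-225,365,-32,0,0,75,20,-253,410,-36,0,0,75,41,-281,455.6,-38.75,0,0,75]}}

```text
clock: 1.35
eef_pos: [556.9, 126.5, 189.6]
tcp_rot: [-1.676, 1.57, -1.418]
contact_force: [0.5, 0.2, 0.1]
opening: 0.75
```

Run:
```python
from h import *
from rig import grab_frame
import cv2
cv2.imwrite("pics/s2.png",cv2.cvtColor(grab_frame("side"),cv2.COLOR_RGB2BGR))
cv2.imwrite("pics/t2.png",cv2.cvtColor(grab_frame("top"),cv2.COLOR_RGB2BGR))
plan([556,128,100])
```

```text
shift [87.5  4.4  0.4] rv [-0.13 -0.21  0.12] pull dir tool [ 0.0037 -0.0023 -1.    ] 1.45 [556.97390003 123.89233646 187.55072831] [ 0.06206288  0.25616623 -0.69809516] 0.7467049310764556
```

View pics/s2.png

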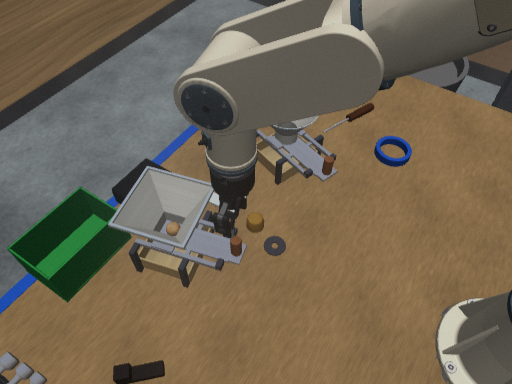

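The knob and gate are untouched, and the open fingers are just above the knob at about (236,245). Next I'll go down to it, with settle rows.

{"fn": "drive_tool", "kwargs": {"rows": [5,4.4,0.4,0,0,0,75,25,4.4,0.4,0,0,0,75,45,4.4,0.4,0,0,0,75,65,4.4,0.4,0,0,0,75,80,4.4,0.4,0,0,0,75,87.5,4.4,0.4,0,0,0,75,87.5,4.4,0.4,0,0,0,75], "newtons": 40}}

```text
clock: 2.33
eef_pos: [555.8, 128.3, 99.8]
tcp_rot: [-2.673, 1.566, -2.419]
contact_force: [-0.7, -0.3, 0.2]
opening: 0.75
```

Run:
```python
from h import *
from rig import grab_frame
import cv2
a=cv2.cvtColor(grab_frame("side"),cv2.COLOR_RGB2BGR)[170:290,130:290]
cv2.imwrite("pics/s3.png",cv2.resize(a,None,fx=5,fy=5,interpolation=2))
plan([556,128,100])
```

```text
shift [ 0.3 -0.2 -0.1] rv [-0.12 -0.2   0.12] pull dir tool [ 0.0035 -0.002  -1.    ] 2.375 [556.08089986 128.24242456 100.28219611] [ 0.08712593  0.48524249 -0.76869767] 0.7527158718021366
```

View pics/s3.png

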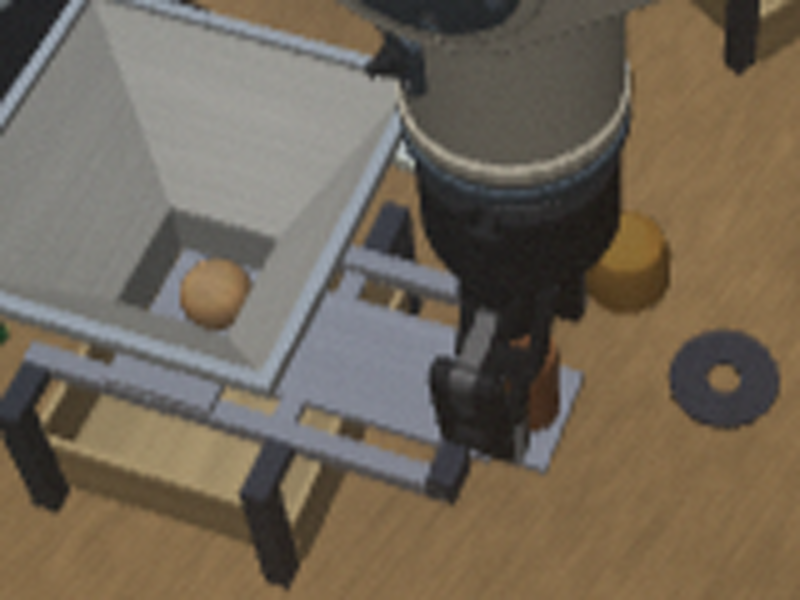

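The knob, at about (535,385) in the crop, sits between the fingers, and they're clear of the lugs. Closing now.

{"fn": "drive_tool", "kwargs": {"rows": [0,0,0,0,0,0,40,0,0,0,0,0,0,20,0,0,0,0,0,0,10,0,0,0,0,0,0,10,0,0,0,0,0,0,10,0,0,0,0,0,0,10], "newtons": 40}}

```text
clock: 3.12
eef_pos: [556.2, 129.2, 101.1]
tcp_rot: [-2.874, 1.568, -2.62]
contact_force: [-2.3, 4.8, 4.7]
opening: 0.275
```

Run:
```python
from h import *
from rig import grab_frame
import cv2
a=cv2.cvtColor(grab_frame("side"),cv2.COLOR_RGB2BGR)[170:290,130:290]
cv2.imwrite("pics/s4.png",cv2.resize(a,None,fx=5,fy=5,interpolation=2))
plan([556,128,100])
```

```text
shift [ 1.  -1.1 -0.5] rv [-0.15 -0.14  0.04] pull dir tool [ 0.0025 -0.0027 -1.    ] 3.175 [556.21455714 129.20906875 101.03372839] [-2.49658668  5.00329887  5.95429002] 0.2660709021511618
```

View pics/s4.png

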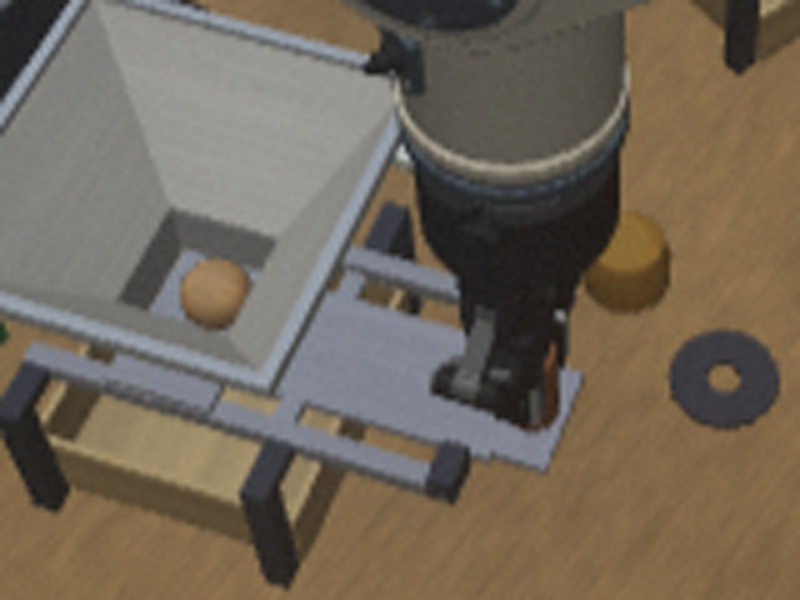

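The knob is held: the opening of 0.27 is about 23 mm against its 24 mm diameter. Now drawing along tool −z in small steps.

{"fn": "drive_tool", "kwargs": {"rows": [0,0,-3,0,0,0,10,0,0,-9,0,0,0,10,0,0,-16,0,0,0,10,0,0,-24,0,0,0,10,0,0,-32,0,0,0,10,0,0,-40,0,0,0,10,0,0,-48,0,0,0,10,0,0,-55,0,0,0,10,0,0,-60,0,0,0,10,0,0,-62,0,0,0,10], "newtons": 40}}

```text
clock: 4.42
eef_pos: [495.8, 113.5, 101.2]
tcp_rot: [-2.899, 1.568, -2.645]
contact_force: [2.5, 2.1, -5.7]
opening: 0.27
```

Run:
```python
from h import *
from rig import grab_frame
import cv2
a=cv2.cvtColor(grab_frame("side"),cv2.COLOR_RGB2BGR)[170:290,130:290]
cv2.imwrite("pics/s5.png",cv2.resize(a,None,fx=5,fy=5,interpolation=2))
plan([556.2-.967*70,129.2-.254*70,101])
```

```text
shift [ 0.2 -0.2 -7.4] rv [-0.16 -0.18  0.04] pull dir tool [ 0.0032 -0.0028 -1.    ] 4.475 [495.62739913 113.44618671 101.13857247] [ 0.94975484  2.28968987 -2.79593843] 0.26434066906561754
```

View pics/s5.png

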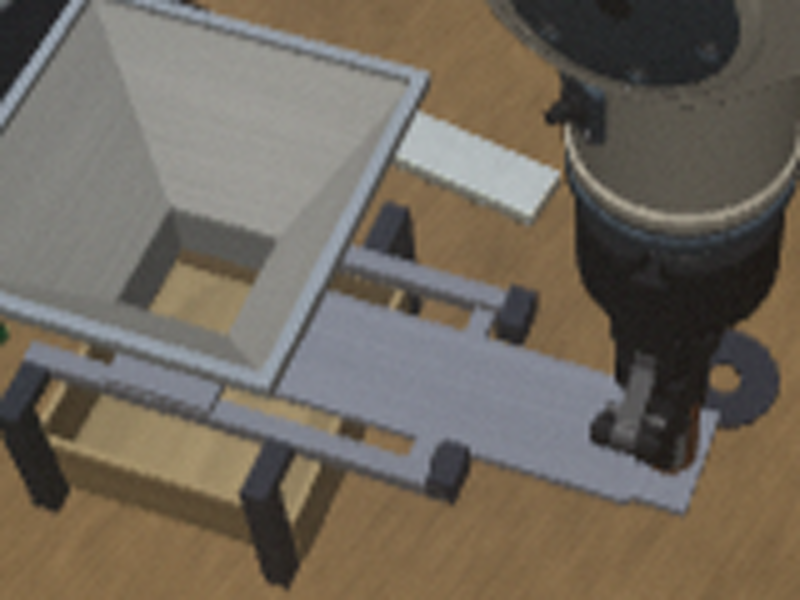

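The gate is out about 62 mm and the ball has dropped from the chute. Now creeping to the stop.

{"fn": "drive_tool", "kwargs": {"rows": [0,0,-3,0,0,0,10,0,0,-5,0,0,0,10,0,0,-7,0,0,0,10,0,0,-9,0,0,0,10,0,0,-10,0,0,0,10,0,0,-10,0,0,0,10], "newtons": 40}}

```text
clock: 5.22
eef_pos: [491.8, 112.4, 101.4]
tcp_rot: [-0.091, 1.562, 0.163]
contact_force: [25.5, 9.1, -29.7]
opening: 0.268
```

Run:
```python
from h import *
plan([556.2-.967*70,129.2-.254*70,101])
```

```text
shift [ 0.4 -0.2 -3.4] rv [-0.16  0.49  0.05] pull dir tool [-0.0086 -0.0028 -1.    ] 5.225 [491.7787416  112.44723383 101.43064115] [ 25.45623203   9.06727789 -29.73583432] 0.26847889697327454
```

Run:
```python
from h import *
from rig import grab_frame
import cv2
a=cv2.cvtColor(grab_frame("side"),cv2.COLOR_RGB2BGR)[170:290,130:290]
cv2.imwrite("pics/s6.png",cv2.resize(a,None,fx=5,fy=5,interpolation=2))
plan([556.2-.967*70,129.2-.254*70,101])
```

```text
shift [ 0.4 -0.2 -3.5] rv [-0.16  0.49  0.05] pull dir tool [-0.0086 -0.0028 -1.    ] 5.275 [491.81873237 112.44999211 101.45135449] [ 25.60085829   8.77220244 -30.66251446] 0.2680388674443892
```

View pics/s6.png

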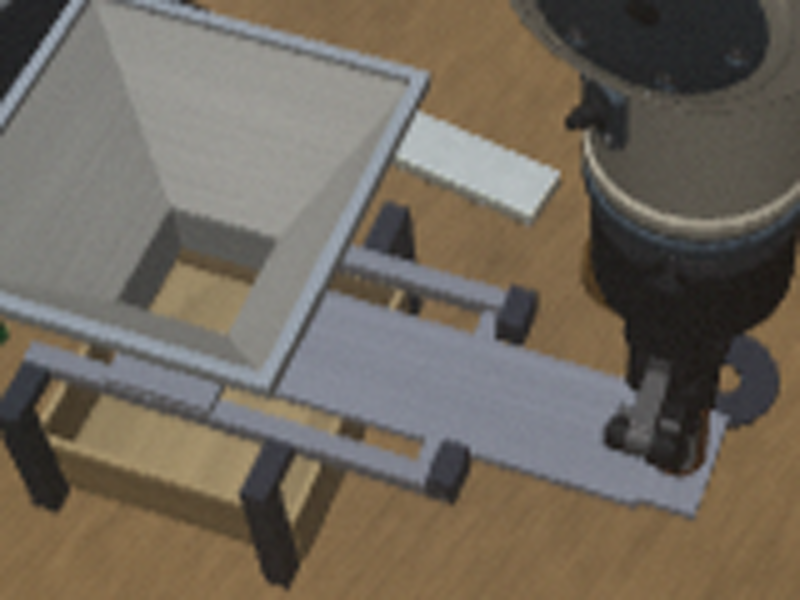

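Run:
```python
from h import *
s=lambda x,y:atz("side",x/5+130-.4,y/5+170-.4,80)
for a,b in [((548,470),(697,517)),((582,376),(728,418)),((492,457),(634,503))]:
    d=s(*b)-s(*a);print(d,np.linalg.norm(d))
d=s(697,517)-s(686,513);print(d)
```

```text
[-64.45191313 -16.28263838   0.        ] 66.47686378524203
[-64.36306725 -17.49322344   0.        ] 66.69795567874084
[-62.33888315 -15.23159507   0.        ] 64.17271881777602
[-4.82450888 -0.97909027  0.        ]
```

By both the arm and the images, the gate has travelled about 66.5 mm and met something hard (27 N). My first measurement put the knob 153.5 mm from the chute axis instead of 150 mm, so it may have started about 3.5 mm out. I'll relax the strain and check the lugs in both views.

{"fn": "drive_tool", "kwargs": {"rows": [0,0,0,0,0,0,10,0,0,0,0,0,0,10]}}

```text
clock: 5.52
eef_pos: [491.9, 112.5, 101.2]
tcp_rot: [-0.097, 1.562, 0.157]
contact_force: [5.2, 2.4, -10.9]
opening: 0.264
```

Run:
```python
from h import *
from rig import grab_frame
import cv2
a=cv2.cvtColor(grab_frame("side"),cv2.COLOR_RGB2BGR)[220:275,205:280]
b=cv2.cvtColor(grab_frame("top"),cv2.COLOR_RGB2BGR)[165:265,120:220]
c=cv2.resize(a,(750,550),interpolation=2)
cv2.imwrite("pics/s7.png",c);cv2.imwrite("pics/t7.png",cv2.resize(b,None,fx=5.5,fy=5.5,interpolation=2))
plan([556.2-.967*70,129.2-.254*70,101])
```

```text
shift [ 0.2 -0.2 -3.6] rv [-0.16  0.52  0.05] pull dir tool [-0.009  -0.0028 -1.    ] 5.625 [491.96127467 112.49322064 101.23430483] [  6.48261255   2.93673036 -11.22554387] 0.26548544309878114
```

View pics/s7.png

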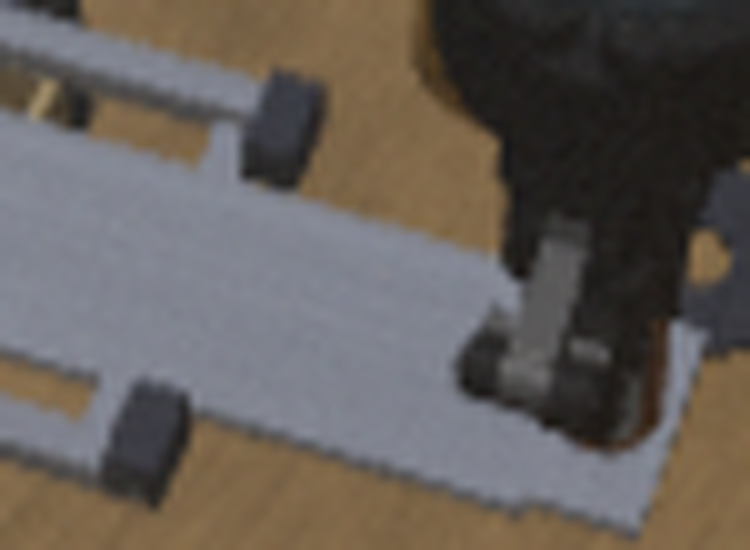

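View pics/t7.png

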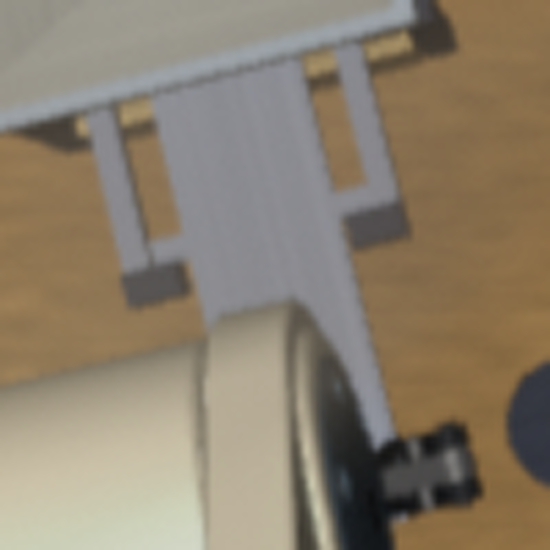

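In both views the gate's ears sit against both stop lugs (side crop about (240,140) and (115,410)), so the gate is fully out. Next I'll release and rise.

{"fn": "drive_tool", "kwargs": {"rows": [0,0,0,0,0,0,50,0,0,0,0,0,0,80,0,0,0,0,0,0,80,0,0,0,0,0,0,80,-15,0,0,0,0,0,80,-40,0,0,0,0,0,80,-80,0,0,0,0,0,80,-120,0,0,0,0,0,80,-140,0,-50,0,0,0,80,-140,0,-90,0,0,0,80]}}

```text
clock: 6.88
eef_pos: [403.2, 89.6, 242.8]
tcp_rot: [-0.077, 1.558, 0.177]
contact_force: [-0.3, -0.3, 0.8]
opening: 0.8
```

{"fn": "drive_tool", "kwargs": {"rows": [0,-40,-20,0,0,0,80,0,-80,-20,0,0,0,80,0,-120,-20,0,0,0,80,0,-120,-20,0,0,0,80,0,-120,-20,0,0,0,80]}}

```text
clock: 7.5
eef_pos: [413.8, -31.4, 243.1]
tcp_rot: [-0.058, 1.558, 0.195]
contact_force: [-0.6, 0.4, -0.4]
opening: 0.801
```

Run:
```python
from h import *
from rig import grab_frame
import cv2
cv2.imwrite("pics/s8.png",cv2.cvtColor(grab_frame("side"),cv2.COLOR_RGB2BGR))
b=cv2.cvtColor(grab_frame("top"),cv2.COLOR_RGB2BGR)
cv2.imwrite("pics/t8.png",b);cv2.imwrite("pics/t9.png",cv2.resize(b[80:260,80:230],None,fx=3.3,fy=3.3,interpolation=2))
plan([556.2-.967*70,129.2-.254*70,101])
```

```text
shift [143.2 119.  106.4] rv [-0.11  0.72  0.04] pull dir tool [-0.0126 -0.002  -0.9999] 7.6 [413.71818638 -30.86034473 242.90613133] [-0.0832014  -0.69370217  0.23167568] 0.8024027808733233
```

View pics/s8.png

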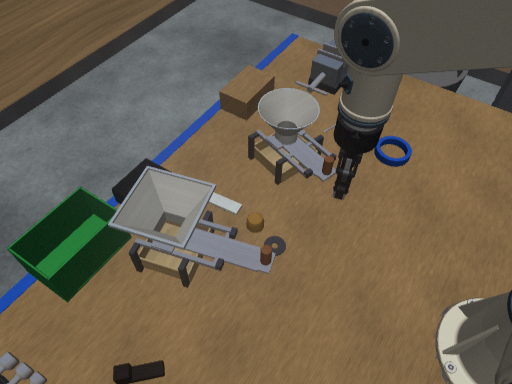

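View pics/t9.png

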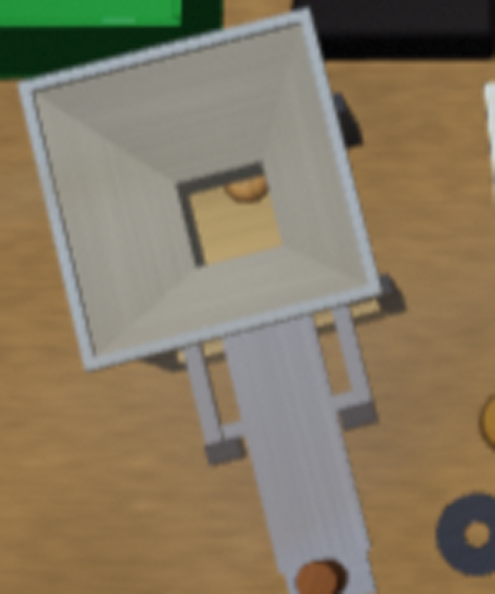

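View pics/t8.png

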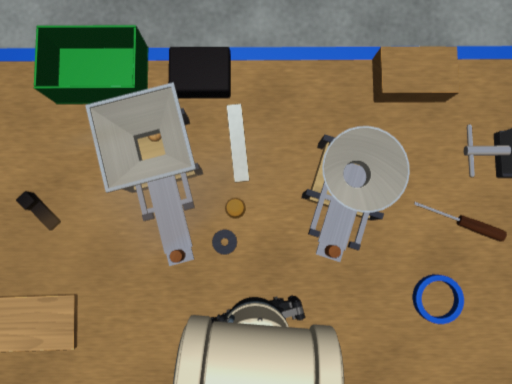

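The ball lies in the tray, seen through the chute at (152,137). The round gate hasn't moved, with its knob still at (334,251). One last check of the travel, then I'll hand in.

Run:
```python
from h import *
from rig import sign_off
k=atz("top",318/3.3+79.65,577/3.3+79.65,130);print(k,np.linalg.norm(k[:2]-[556.4,127.9]),np.linalg.norm(k[:2]-[705.1,166.2]))
print(atz("top",152.5,137,20))
print(sign_off())
```

```text
[494.90083183 110.11270803 130.        ] 64.0198050690301 217.5533833783517
[740.5756352  181.04626277  20.        ]
the job is handed in; nothing more can be done
None
```

The square hopper's gate is open and the ball has dropped into the tray. I gripped its knob, drew the gate straight out until it stopped hard (about 27 N against the 4 N drag), let go and moved the arm clear. I handed the job in at about 7.6 s.

- **Final pictures:** the ball lies in the tray below the chute, the gate's ears sit against both stop lugs, and the round hopper's gate has not moved. The arm is touching nothing.
- **Travel falls short of 70 mm:** the arm and the side camera gave about 66.5 mm, and a rough last reading from the top picture gave 64 mm. The knob first measured 153.5 mm from the chute axis instead of 150 mm, so the gate may have started a few millimetres out. The last reading put it at 217.5 mm, where 220 mm is expected. I took the gate as fully out because of the firm stop and the ears against the lugs.

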